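# Hang the sample carrier level from the stand

## Robot

A 6-joint arm with a two-finger parallel gripper is mounted at the origin on the work surface. World frame = base frame: x ahead of the robot, y to its left, z up, the work surface at z = 0. Lengths are in m, angles in rad, forces in N, time in s.
With the tool pointing down it reaches from about 0.25 to 0.725 m from the base axis. Payload 4 kg.
Tool frame: the origin (TCP) lies at the very end of the fingers, on their centre line; the grasp point (between the pads) lies 19 mm behind it; x points along the fingers, z is the direction in which the jaws open and shut, and the axes are right-handed (so a half turn about x gives the same grasp; the last joint's range is limited). The gripper opens to 85 mm and grips with 20 to 120 N. Pads are 22 mm wide; open, the fingers measure 114 mm over their backs; the gripper's body (76 mm by 85 mm) begins 54 mm behind the grasp point. The pads swing forward as they close: fully open they stand 13 mm farther back than shut.
Start: joints at [-1.235, 0.241, 0.005, 1.335, 0, 1.571], TCP at [0.165, -0.472, 0.231] pointing down, gripper open.
Joint ranges: [-2.72, 2.72], [-1.05, 1.87], [-1.09, 1.28], [-1.99, 2.15], [-1.42, 1.44], [-3.14, 3.14]. Speed limits (rad/s): [2.79, 2.79, 3.14, 3.14, 3.14, 3.14].

## Interface

Orientations are given as a unit quaternion [x, y, z, w].
In Python, from workcell import bot gives the robot as it stands.
- The arm moves only by the tool apply_moves, never from a script. Its argument "targets" is one flat list of numbers, 7 for each row, row after row: the shift along the tool's x, y, z in units of 25 cm (1.0 is 25 cm), then the turn, a rotation vector about the tool's x, y, z in units of 0.5 rad (1.0 is 0.5 rad), then the opening, from 0 (shut) to 1 (fully open). In form: [tx, ty, tz, wx, wy, wz, claw, tx, ty, tz, wx, wy, wz, claw, ...]. A call has 1 to 12 rows; each row is the pose to reach, as a shift and turn from the pose commanded when the call began, along the tool's axes at that moment; what a row does not reach only later rows make up. A row lasts 1/12 s, in which the tool goes at most 41.7 mm and 7.16 degrees, less where a joint would pass 70% of its speed; a pose out of reach is approached as far as the arm can. A call with a number of a shift or a turn outside -1 to 1 is refused whole. A call with a gripper value outside its range is refused whole. The fingers move at their own pace and stop on an object; the grip force is fixed at half the most. Time passes only in rows, so rows that repeat a pose let the fingers close. It gives the time, the measured TCP pose, the force and the opening at its end, in the units of the state.
- bot.get_obs(): the state, without advancing time (a new reading comes with each control period).
- bot.camera(name): name is "scene" or "top"; returns (picture, depth): 480x640x3 uint8, red, green, blue; 480x640 float32, m along the optical axis (not along the pixel's ray), 0 where there is no reading.
- bot.camera_params(name): a dict with "fx", "fy", "cx", "cy" (pixels), "T" (4x4, takes a point from camera to world coordinates). Camera axes: x right, y up, looking along -z (the intrinsics and any distortion apply to the point x, -y, -z); pixel columns grow to the right and rows downward; lengths in m; the calibration is good to about 2 mm. A picture is of the moment at which its call begins. camera_params takes no time and is no camera call.
- bot.job_done(): hands the job in, once; it reports no verdict.
The state is a dict: "clock": time; "joint_pos": joint angles; "joint_vel": joint speeds; "tau": joint torques, N m; "eef_pos": TCP position; "tool_rot": TCP orientation; "ft_force": force on the tool from outside, world axes, zero at the start; "ft_torque": the same for the moment, N m; "grip_width": finger opening in m.
Only numpy, scipy, OpenCV 4.12 (cv2) and the standard library are available. Lean on these libraries where they do the work, as an engineer would, in place of code of your own. Each camera call takes 0.05 s, during which the arm holds its last target.

## Task

Hang the aluminium bottle carrier from the fork of the stand with the black-headed hook, through whichever hole in its top bar makes it hang level, clear of the bench. One of its four look-alike bottles is full and the others are empty, so you have to find the right hole by trial. Lift the carrier only by the hook, never with the fingers on it, do not let it topple, leave the hook head seated in the fork with the carrier at rest and the robot clear, and do not knock the flask, jar or mortar about.

Things in the scene. Friction and masses are not known exactly. Their poses are not given: they have to be found in the camera images.
- carrier: Open aluminium carrier with a flat bar over a row of four bottles, 196 mm long (its x), 50 mm wide (y), 123.5 mm tall (z), on the bench; origin at the centre of its underside. Empty it weighs 160 g, with its bottles 0.47 kg (4.6 N). Hung by the hole next to the right one it leans 15 to 20 degrees; lifted a little by a wrong one, its heavier end stays on the bench and the bar leans that way.
- bottle_row (a point): Middle of the bottle row, 43 mm above the carrier's underside. Four pockets at x = -72, -24, 24, 72 mm, walls 30 mm high, hold identical opaque bottles (41 mm across, 78 tall), kept in by the bar. One, in any pocket, is full (about 250 g), the rest empty (20 g): the common centre of mass lies at about 0.49 times the full one's x, so one of the four inner holes is straight above it.
- bar_mid (a point): Middle of the carrier's top bar's holes row, 105 mm above its underside. The bar is upright, 4 mm thick (y), runs along x between the end uprights, z = 90 to 123.5 mm. Six identical holes pass through it along y at x = -58.75, -35.25, -11.75, 11.75, 35.25, 58.75 mm.
- hole1 (a point): Centre of the hole at x = -58.75 mm; axes are the carrier's. Every hole is 17 mm wide; its level foot lies 10 mm below this point, its sides are upright to 5 mm above it and a 45 degree gable roof peaks 13.5 mm above it. Hung on the hook, the rod's axis lies 10 mm above this point, about 70 mm above the centre of mass.
- hole6 (a point): Centre of the hole at x = +58.75 mm, same shape and height as hole1; the other four lie evenly between, 23.5 mm apart.
- hook_head (a point): Centre of the loose hook's head, a black block 32 x 32 x 36 mm (z), gripped from above; it starts seated in the fork. Axes: z up, x towards the hook's open tip. Hook 80 g. Under the head a 5 mm round steel shank goes 18 mm straight down, jogs 11 mm to -x over the next 12, goes on down and ends in a V. Sideways pulls (y) on the V twist it least if gripped across y.
- hook_saddle (a point): Lowest point of the hook's V, on the axis of the 5 mm rod, 73 mm straight below hook_head, 55 mm below the head's underside; the carrier's bar settles here. The tip ends 10 mm to +x and 6 mm up from here; the back leg joins the upright shank 11 mm to -x.
- fork_seat (a point): Seat of the stand's fixed fork, 205 mm above the bench, mid-slot, level with the prongs' tops. The 14 mm slot runs along x, open at -x; prongs 12 mm wide, 8 thick, from x = -25 mm, with a 4 mm high lip at x = -25 to -21. The head rests on the prongs, shank in the slot, hook_head 18 mm above here. Clamp from x = 77, rod at 100, nothing above the fork. Base plate 12 mm high, x = 40 to 170.
- flask_mid (a point): Bystander: conical glass flask, 72 mm across the foot, 112 mm tall; point at half its height.
- jar_mid (a point): Bystander: amber screw-top jar, 60 mm across, 85 mm tall; point at half its height.
- mortar_mid (a point): Bystander: white ceramic bowl, 84 mm across, 55 mm tall; point at half its height.
Things that resemble listed ones, but are neither listed nor needed, are in the scene too. What is shaped like the part that bears hook_head but blue or orange is not meant.

How it is judged:
By the outcome, as a careful person would: the job done as asked, in the order asked, and still so for the second after the job is handed in, with the robot touching nothing.
It also fails if it takes over 72 s, if anything falls off the work surface, if the arm or the gripper's body presses on something with over 40 N, if the wrist force passes 120 N, or if a joint passes its speed limit or range.

## Working session

There is one attempt and no reset: what is moved stays moved. The work goes in short steps, Python scripts to look and compute and a tool call to move; the robot and the scene stay as the last step left them, time stands still between calls to the robot, and variables do not carry over. Pictures are saved under pics/ and viewed, and the job is handed in when it is done.

Besides the shell and the picture viewer there is one more tool, called after "Call:" by a JSON object that holds its "api" and its "payload", one argument or row to a line. apply_moves: Moves the arm, as the interface text tells. Its arguments: {"type":"object","properties":{"targets":{"type":"array"}},"required":["targets"]}

```bash
ls; mkdir -p pics; python3 - <<'E'
from workcell import bot
import cv2,numpy as np
for n in("scene","top"):
    p,d=bot.camera(n); cv2.imwrite(f"pics/{n}0.png",p[:,:,::-1]); np.save(f"pics/{n}0.npy",d)
    print(n,bot.camera_params(n))
print(bot.get_obs())
E
```

```text
pics
scene {'fx': 544.9220731533076, 'fy': 544.9220731533076, 'cx': 320.5874055306933, 'cy': 225.7398143000076, 'T': array([[-0.77612382, -0.3536088 ,  0.52210404,  1.2555007 ],
       [ 0.63045633, -0.41870632,  0.6536129 ,  0.73925565],
       [-0.01251501,  0.83644834,  0.54790286,  0.807388  ],
       [ 0.        ,  0.        ,  0.        ,  1.        ]])}
top {'fx': 545.8750259925367, 'fy': 545.8750259925367, 'cx': 322.22740317719206, 'cy': 243.79854770299883, 'T': array([[ 0.01612841,  0.99148981, -0.12918141,  0.46563316],
       [-0.99978495,  0.01767624,  0.01084422, -0.0156077 ],
       [ 0.01303537,  0.12897873,  0.99156168,  1.46752656],
       [ 0.        ,  0.        ,  0.        ,  1.        ]])}
{'clock': 0.1, 'joint_pos': array([-1.23498453e+00,  2.41344652e-01,  3.87672249e-03,  1.33524788e+00,
       -1.07019842e-05,  1.57082359e+00]), 'joint_vel': array([-0.00067181,  0.00032558,  0.00307113,  0.00049733, -0.00038636,
        0.00045089]), 'tau': array([ 1.16279111e-04, -3.73136902e+01,  2.53010559e+01,  1.09203966e-02,
       -7.49506398e-06,  3.43081147e-06]), 'eef_pos': array([ 0.16457482, -0.47152832,  0.23050529]), 'tool_rot': array([ 0.40980691,  0.57707715, -0.40902725,  0.57596612]), 'ft_force': array([ 0.22613305, -0.25126056,  0.32128338]), 'ft_torque': array([ 0.0278724 , -0.04357632,  0.0374996 ]), 'grip_width': 0.08537746826550993}
```

View pics/scene0.png

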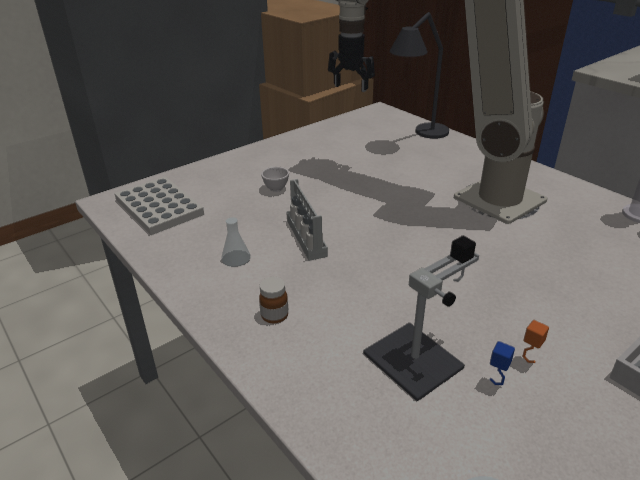

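View pics/top0.png

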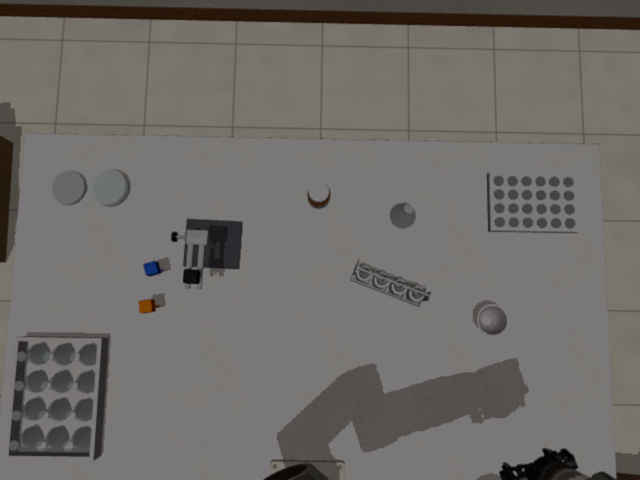

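The scene view shows the black head in the fork at (463,249), with blue at (502,356) and orange at (537,334) standing loose on the bench. The carrier is at (307,220), the flask at (236,242), the jar at (273,300) and the mortar at (276,180). In the top view the black head is at (192,277) and the carrier at (390,283). The black-headed hook in the fork fits the description. I'll confirm it in enlarged crops.

```bash
python3 - <<'E'
import cv2,numpy as np
s=cv2.imread("pics/scene0.png");t=cv2.imread("pics/top0.png")
a=cv2.resize(s[220:400,380:480+80],None,fx=3,fy=3,interpolation=cv2.INTER_CUBIC)
cv2.imwrite("pics/c1.png",a)
b=cv2.resize(s[170:270,270:340],None,fx=5.5,fy=5.5,interpolation=cv2.INTER_CUBIC)
cv2.imwrite("pics/c2.png",b)
c=cv2.resize(t[210:310,140:260],None,fx=5,fy=5,interpolation=cv2.INTER_CUBIC)
d=cv2.resize(t[250:315,340:440],None,fx=6,fy=6,interpolation=cv2.INTER_CUBIC)
cv2.imwrite("pics/c3.png",c);cv2.imwrite("pics/c4.png",d)
E
```

```text
(no output)
```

View pics/c1.png

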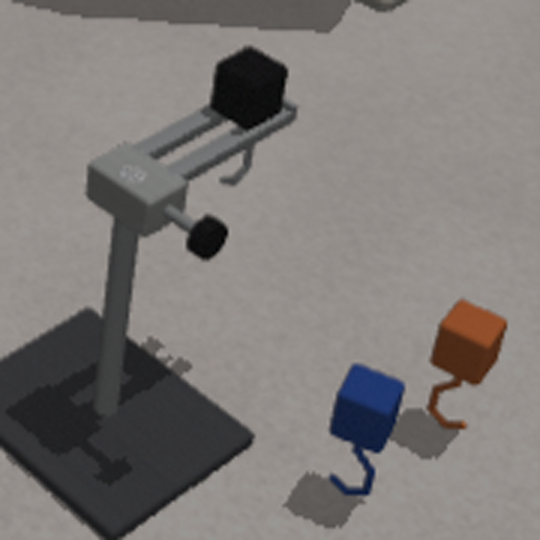

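View pics/c2.png

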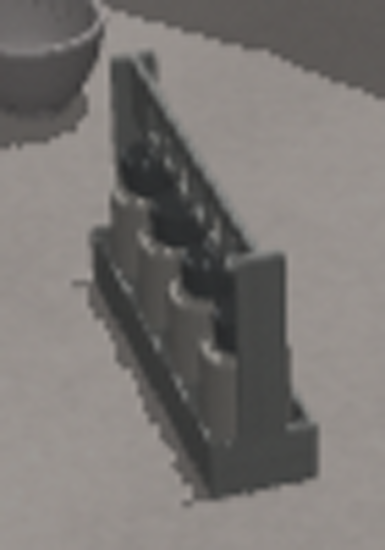

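View pics/c3.png

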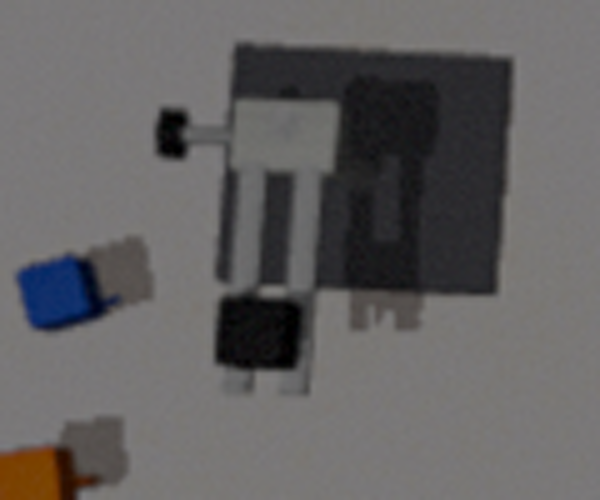

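View pics/c4.png

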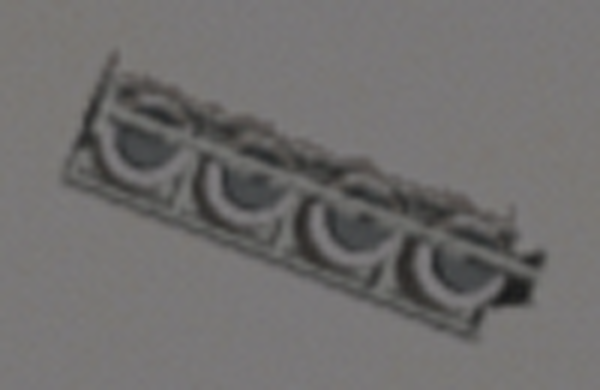

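The crops confirm a black block on the prongs of the fork with a steel hook below it. Blue and orange are lookalikes on the bench. The carrier's bar runs over four bottles. Now I'll measure positions.

```bash
cat > h.py <<'E'
import numpy as np,cv2
from workcell import bot
def ray(P,u,v):
    T=P["T"]; d=np.stack([(u-P["cx"])/P["fx"],-(v-P["cy"])/P["fy"],-np.ones_like(u,float)],-1)
    return T[:3,3],d@T[:3,:3].T
def cloud(P,D):
    v,u=np.mgrid[0:480,0:640].astype(float)
    o,d=ray(P,u,v); return o+d*D[...,None]
def onplane(P,u,v,z):
    o,d=ray(P,np.array(u,float),np.array(v,float)); return o+d*((z-o[2])/d[...,2])[...,None]
def proj(P,X):
    X=np.atleast_2d(X); c=(X-P["T"][:3,3])@P["T"][:3,:3]
    return np.stack([P["cx"]+P["fx"]*c[:,0]/-c[:,2],P["cy"]-P["fy"]*c[:,1]/-c[:,2]],-1)
E
python3 - <<'E'
from h import *
for n in("scene","top"):
    P=bot.camera_params(n);D=np.load(f"pics/{n}0.npy");I=cv2.imread(f"pics/{n}0.png").astype(int)
    C=cloud(P,D);ok=D>0
    def rep(name,m):
        X=C[m&ok]
        if len(X)<5: print(n,name,len(X));return
        r=cv2.minAreaRect((X[:,:2]*1000).astype(np.float32))
        print(n,name,len(X),"min",X.min(0).round(4),"max",X.max(0).round(4),"med",np.median(X,0).round(4),"rect",[np.round(q,1) for q in r])
    x,y,z=C[...,0],C[...,1],C[...,2]
    print(n,"bench z",np.median(z[(abs(x-.45)<.1)&(abs(y)<.3)&(abs(z)<.03)]))
    car=(abs(x-.42)<.12)&(abs(y+.15)<.17)
    rep("carrier all",car&(z>.012)&(z<.15)&(abs(x-.42)<.09)&(y>-.27)&(y<-.04))
    rep("bar top",car&(z>.117)&(z<.15)&(y>-.27)&(y<-.04))
    fk=(x>.35)&(x<.62)&(y>.15)&(y<.45)
    rep("head top",fk&(z>.235)&(z<.26)&(I.sum(2)<150))
    rep("fork",fk&(z>.19)&(z<.215))
    rep("above",fk&(z>.215))
    rep("base",fk&(z>.006)&(z<.02)&(I.sum(2)<250))
    for nm,b in dict(flask=(.5,.62,-.25,-.12),jar=(.5,.66,-.05,.1),mortar=(.28,.42,-.45,-.3)).items():
        rep(nm,(x>b[0])&(x<b[1])&(y>b[2])&(y<b[3])&(z>.01)&(z<.2))
E
```

```text
scene bench z 0.00019118085398961426
scene carrier all 0
scene bar top 18 min [ 0.5273 -0.2698  0.1178] max [ 0.5391 -0.2358  0.1273] med [ 0.5329 -0.2548  0.1224] rect [array([ 533.8, -252.7]), array([35.4,  4.5]), np.float64(72.0)]
scene head top 201 min [0.5347 0.2556 0.2353] max [0.568  0.2863 0.2439] med [0.5543 0.2725 0.2404] rect [array([551.4, 270.9]), array([31.9, 31.9]), np.float64(3.0)]
scene fork 586 min [0.5221 0.2473 0.1956] max [0.6199 0.2903 0.215 ] med [0.5786 0.2788 0.2047] rect [array([570.8, 268.5]), array([41.8, 98.6]), np.float64(88.3)]
scene above 437 min [0.5325 0.2529 0.2151] max [0.568  0.2869 0.2439] med [0.5589 0.2749 0.2355] rect [array([550.2, 269.9]), array([35.3, 34.1]), np.float64(0.4)]
scene base 765 min [0.4821 0.194  0.006 ] max [0.62   0.4227 0.0196] med [0.604  0.2868 0.0118] rect [array([575. , 322.4]), array([ 92.8, 263.6]), np.float64(27.5)]
scene flask 905 min [ 0.5276 -0.2495  0.0101] max [ 0.6094 -0.12    0.1268] med [ 0.57   -0.179   0.0631] rect [array([ 561.6, -180.9]), array([146.3,  51.8]), np.float64(71.1)]
scene jar 0
scene mortar 0

[... 704 characters left out ...]
loat64(87.6)]
top above 238 min [0.5324 0.2495 0.2163] max [0.5634 0.2831 0.2483] med [0.5475 0.2635 0.2408] rect [array([547.9, 266.3]), array([31. , 33.7]), np.float64(0.2)]
top base 553 min [0.4794 0.1897 0.0062] max [0.6199 0.415  0.0198] med [0.6026 0.2492 0.0121] rect [array([581.9, 313.7]), array([103.4, 252.2]), np.float64(27.0)]
top flask 937 min [ 0.5045 -0.2496  0.0101] max [ 0.6164 -0.1203  0.1311] med [ 0.5553 -0.1839  0.065 ] rect [array([ 548.3, -180.6]), array([154.2,  88.2]), np.float64(61.8)]
top jar 4
top mortar 8 min [ 0.2814 -0.4158  0.0102] max [ 0.4102 -0.3194  0.0133] med [ 0.334  -0.356   0.0109] rect [array([ 329.6, -346.6]), array([144.9,  72.1]), np.float64(32.3)]
```

```bash
python3 - <<'E'
from h import *
for n in("scene","top"):
    P=bot.camera_params(n);D=np.load(f"pics/{n}0.npy");I=cv2.imread(f"pics/{n}0.png").astype(int)
    C=cloud(P,D);z=C[...,2]
    m=((D>0)&(z>.010)&(z<.3)&(C[...,0]>.2)&(C[...,0]<.85)&(abs(C[...,1])<.6)).astype(np.uint8)
    k,L,S,_=cv2.connectedComponentsWithStats(m,connectivity=4)
    for i in range(1,k):
        if S[i,4]<60: continue
        X=C[L==i]; r=cv2.minAreaRect((X[:,:2]*1000).astype(np.float32))
        print(n,S[i],X.min(0).round(3),X.max(0).round(3),[np.round(q,1) for q in r])
        # top part
        zt=np.percentile(X[:,2],98); Y=X[X[:,2]>zt-.009]
        r=cv2.minAreaRect((Y[:,:2]*1000).astype(np.float32))
        print("    top z",zt.round(4),[np.round(q,1) for q in r])
E
```

```text
scene [261 167  28  23 509] [ 0.417 -0.513  0.011] [ 0.503 -0.425  0.059] [array([ 462.8, -468. ]), array([87.5, 80.3]), np.float64(56.0)]
    top z 0.057 [array([ 462.8, -468. ]), array([87.5, 80.3]), np.float64(56.0)]
scene [ 286  179   42   79 1693] [ 0.506 -0.306  0.01 ] [ 0.61  -0.103  0.127] [array([ 552.3, -205.5]), array([205.4,  51.8]), np.float64(70.5)]
    top z 0.1244 [array([ 550.6, -205.4]), array([202.3,  22. ]), np.float64(69.7)]
scene [ 135  191   69   40 1455] [ 0.699 -0.6    0.01 ] [ 0.85  -0.471  0.032] [array([ 774.5, -535.3]), array([129.2, 150.8]), np.float64(90.0)]
    top z 0.0299 [array([ 774.5, -537.1]), array([150.8, 125.7]), np.float64(0.0)]
scene [222 217  28  47 808] [ 0.711 -0.265  0.01 ] [ 0.774 -0.211  0.115] [array([ 743.7, -235.8]), array([49.4, 66.3]), np.float64(79.7)]
    top z 0.1131 [array([ 740.6, -245.8]), array([28.6, 28. ]), np.float64(80.3)]
scene [ 363  235  116  163 5816] [0.522 0.19  0.01 ] [0.722 0.343 0.244] [array([620.7, 267.2]), array([151. , 198.3]), np.float64(88.3)]
    top z 0.2404 [array([550.2, 269.9]), array([35.3, 33. ]), 
[... 2542 characters left out ...]
[ 550.6, -208.1]), array([196.2,  21.5]), np.float64(69.8)]
top [139 299  21  14 217] [0.466 0.389 0.019] [0.499 0.424 0.1  ] [array([482.1, 407.7]), array([31.8, 32.8]), np.float64(9.8)]
    top z 0.0992 [array([482.2, 407.8]), array([31.5, 31.9]), np.float64(7.3)]
top [476 304  33  32 718] [ 0.421 -0.514  0.01 ] [ 0.501 -0.431  0.063] [array([ 461.1, -472.5]), array([79.2, 82.6]), np.float64(1.1)]
    top z 0.0605 [array([ 461.1, -472.5]), array([79.1, 82.6]), np.float64(1.0)]
top [  66  337   42   84 2196] [0.2   0.524 0.01 ] [0.4   0.6   0.104] [array([299.8, 562.1]), array([ 75.3, 199.4]), np.float64(90.0)]
    top z 0.0987 [array([284.5, 572.4]), array([162.3,  25.1]), np.float64(0.3)]
```

```bash
python3 - <<'E'
from h import *
P=bot.camera_params("scene");I=cv2.imread("pics/scene0.png")
H=np.array([.550,.2695,.223])
# hook chain points (hook x, z rel head)
pts=[(0,-18),(0,-36),(-11,-48),(-11,-62),(0,-73),(10,-67)]
for yaw in(-2,88,178,268):
    c,s=np.cos(np.radians(yaw)),np.sin(np.radians(yaw))
    print(yaw,[tuple(int(v) for v in np.round(3*(proj(P,H+np.array([a*c,a*s,z])/1000)[0]-[380,220]))) for a,z in [(x/1,z) for x,z in pts]])
c=cv2.resize(I[235:300,435:490],None,fx=9,fy=9,interpolation=cv2.INTER_CUBIC)
cv2.imwrite("pics/c5.png",cv2.convertScaleAbs(c,alpha=1.5))
c,s=np.cos(np.radians(-2)),np.sin(np.radians(-2))
for n in("scene","top"):
  P=bot.camera_params(n);D=np.load(f"pics/{n}0.npy");C=cloud(P,D);x,y,z=[C[...,i] for i in range(3)]
  fk=(D>0)&(x>.5)&(x<.75)&(y>.18)&(y<.36)
  # fork prongs near front: y range, axis by slices
  for a,b in((.522,.532),(.575,.585),(.59,.6),(.605,.615)):
    m=fk&(z>.199)&(z<.212)&(x>a)&(x<b); print(n,a,"y",y[m].min().round(4),y[m].max().round(4),"z",np.median(z[m]).round(4),"xmin",x[m].min().round(4))
  m=fk&(z>.02)&(z<.15)&(x>.6); print("rod",x[m].mean().round(4),y[m].mean().round(4))
  m=fk&(z>.004)&(z<.02)&(x>.58);r=cv2.minAreaRect((C[m][:,:2]*1000).astype(np.float32));print("base",r)
E
```

```text
-2 [(243, 111), (239, 134), (248, 143), (245, 161), (232, 181), (222, 180)]
88 [(243, 111), (239, 134), (223, 141), (220, 159), (232, 181), (245, 181)]
178 [(243, 111), (239, 134), (225, 156), (222, 174), (232, 181), (243, 167)]
268 [(243, 111), (239, 134), (250, 158), (247, 176), (232, 181), (221, 166)]
scene 0.522 y 0.2779 0.2895 z 0.2064 xmin 0.5221
scene 0.575 y 0.2476 0.289 z 0.2048 xmin 0.5751
scene 0.59 y 0.2484 0.2882 z 0.2044 xmin 0.5901
scene 0.605 y 0.2473 0.2876 z 0.2044 xmin 0.605
rod 0.6526 0.2697
base ((664.7715454101562, 270.08306884765625), (165.56082153320312, 173.50497436523438), 2.148146390914917)
top 0.522 y 0.2476 0.286 z 0.207 xmin 0.5222
top 0.575 y 0.2465 0.2838 z 0.2051 xmin 0.5751
top 0.59 y 0.2463 0.284 z 0.2055 xmin 0.5909
top 0.605 y 0.245 0.2838 z 0.2047 xmin 0.6051
rod 0.645 0.2553
base ((665.4674682617188, 269.842041015625), (177.86135864257812, 170.75257873535156), 89.24435424804688)
```

View pics/c5.png

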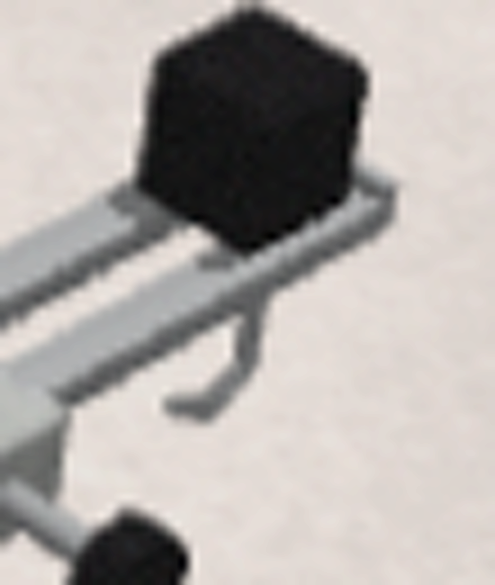

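```bash
cat >> h.py <<'E'
from scipy.spatial.transform import Rotation as Ro
def tool(jawdeg):  # tool down, jaw(z) axis at jawdeg in world
    a=np.radians(jawdeg); x=np.array([0,0,-1.]); z=np.array([np.cos(a),np.sin(a),0]); y=np.cross(z,x)
    return Ro.from_matrix(np.stack([x,y,z],1))
def cur():
    o=bot.get_obs(); return o,np.array(o["eef_pos"]),Ro.from_quat(o["tool_rot"])
def plan(targets):
    o,p,R=cur(); z=R.as_matrix()[:,2]; print("t",round(o["clock"],2),"p",p.round(4),"jaw",np.degrees(np.arctan2(z[1],z[0])).round(2),"xax",R.as_matrix()[:,0].round(3),"F",np.round(o["ft_force"],2),"w",round(o["grip_width"],4),"j",np.round(o["joint_pos"],2))
    for q,jd in targets:
        s=R.inv().apply(np.array(q)-p)/.25; w=(R.inv()*tool(jd)).as_rotvec()/.5
        print(q,jd,"->",s.round(4),w.round(4))
E
python3 -c "
from h import *
plan([((.549,.268,.30),88.3),((.549,.268,.30),-91.7)])"
```

```text
t 0.1 p [ 0.1646 -0.4715  0.2305] jaw -70.76 xax [-0.001  0.002 -1.   ] F [ 0.23 -0.25  0.32] w 0.0854 j [-1.23  0.24  0.    1.34 -0.    1.57]
(0.549, 0.268, 0.3) 88.3 -> [-0.2736  2.4265 -2.2868] [-5.5523e+00 -1.0000e-03 -5.3000e-03]
(0.549, 0.268, 0.3) -91.7 -> [-0.2736  2.4265 -2.2868] [ 7.309e-01 -3.800e-03  7.000e-04]
```

```bash
cat >> h.py <<'E'
def chain(p,jaw,wps):
    for q,jd in wps:
        R=tool(jaw); s=R.inv().apply(np.array(q)-np.array(p))/.25; w=(R.inv()*tool(jd)).as_rotvec()/.5
        print(np.round(q,4),round(jd,2),"->",s.round(3),w.round(3)); p,jaw=q,jd
E
python3 -c "
from h import *
a=np.array([.1646,-.4715,.2305]);b=np.array([.549,.268,.30])
m=np.array([.36,-.33,.32])
path=[a,(.24,-.4,.31),(.32,-.3,.32),(.40,-.16,.32),(.46,0,.32),(.52,.14,.31),(.549,.268,.3)]
chain(a,-70.76,[(path[i],-70.76+i*159.06/6) for i in range(1,7)])"
```

```text
[ 0.24 -0.4   0.31] -44.25 -> [-0.318  0.379 -0.171] [-0.925  0.     0.   ]
[ 0.32 -0.3   0.32] -17.74 -> [-0.04  0.51 -0.05] [-0.925  0.     0.   ]
[ 0.4  -0.16  0.32] 8.77 -> [0.    0.631 0.134] [-0.925  0.     0.   ]
[0.46 0.   0.32] 35.28 -> [0.    0.596 0.335] [-0.925  0.     0.   ]
[0.52 0.14 0.31] 61.79 -> [0.04  0.319 0.519] [-0.925  0.     0.   ]
[0.549 0.268 0.3  ] 88.3 -> [0.04  0.14  0.506] [-0.925  0.     0.   ]
```

Call:
{"api": "apply_moves", "payload": {
  "targets": [-0.318,0.379,-0.171,-0.925,0,0,1,-0.318,0.379,-0.171,-0.925,0,0,1,-0.318,0.379,-0.171,-0.925,0,0,1,-0.318,0.379,-0.171,-0.925,0,0,1,-0.318,0.379,-0.171,-0.925,0,0,1]
}}

```text
clock: 0.52
eef_pos: [0.2419, -0.4, 0.3128]
tool_rot: [0.264, 0.655, -0.266, 0.657]
ft_force: [-0.4, -0.1, 0.4]
grip_width: 0.0854
```

```bash
python3 -c "
from h import *
plan([((.32,-.3,.32),-17.74)])"
```

```text
t 0.52 p [ 0.2419 -0.4     0.3128] jaw -43.98 xax [ 0.002 -0.003 -1.   ] F [-0.35 -0.08  0.42] w 0.0854 j [-1.03  0.15  0.1   1.52  0.    1.31]
(0.32, -0.3, 0.32) -17.74 -> [-0.0295  0.5047 -0.053 ] [-0.9159  0.0072  0.0033]
```

Call:
{"api": "apply_moves", "payload": {
  "targets": [-0.04,0.51,-0.05,-0.925,0,0,1,-0.04,0.51,-0.05,-0.925,0,0,1,-0.04,0.51,-0.05,-0.925,0,0,1,-0.04,0.51,-0.05,-0.925,0,0,1,-0.04,0.51,-0.05,-0.925,0,0,1]
}}

```text
clock: 0.93
eef_pos: [0.3207, -0.2991, 0.3198]
tool_rot: [0.108, 0.699, -0.108, 0.698]
ft_force: [0.8, -0.4, 0.6]
grip_width: 0.0852
```

Call:
{"api": "apply_moves", "payload": {
  "targets": [0,0.631,0.134,-0.925,0,0,1,0,0.631,0.134,-0.925,0,0,1,0,0.631,0.134,-0.925,0,0,1,0,0.631,0.134,-0.925,0,0,1,0,0.631,0.134,-0.925,0,0,1]
}}

```text
clock: 1.35
eef_pos: [0.4017, -0.1574, 0.3195]
tool_rot: [-0.054, 0.705, 0.056, 0.705]
ft_force: [0.5, -0.1, -0.3]
grip_width: 0.0854
```

Call:
{"api": "apply_moves", "payload": {
  "targets": [0,0.596,0.335,-0.925,0,0,1,0,0.596,0.335,-0.925,0,0,1,0,0.596,0.335,-0.925,0,0,1,0,0.596,0.335,-0.925,0,0,1,0,0.596,0.335,-0.925,0,0,1]
}}

```text
clock: 1.77
eef_pos: [0.4618, 0.0028, 0.3192]
tool_rot: [-0.214, 0.674, 0.216, 0.673]
ft_force: [-0.3, -0.2, 0.7]
grip_width: 0.0853
```

Call:
{"api": "apply_moves", "payload": {
  "targets": [0.04,0.319,0.519,-0.925,0,0,1,0.04,0.319,0.519,-0.925,0,0,1,0.04,0.319,0.519,-0.925,0,0,1,0.04,0.319,0.519,-0.925,0,0,1,0.04,0.319,0.519,-0.925,0,0,1]
}}

```text
clock: 2.18
eef_pos: [0.522, 0.1415, 0.3078]
tool_rot: [-0.362, 0.608, 0.364, 0.606]
ft_force: [-0.4, 0.9, -0.6]
grip_width: 0.0857
```

Call:
{"api": "apply_moves", "payload": {
  "targets": [0.04,0.14,0.506,-0.925,0,0,1,0.04,0.14,0.506,-0.925,0,0,1,0.04,0.14,0.506,-0.925,0,0,1,0.04,0.14,0.506,-0.925,0,0,1,0.04,0.14,0.506,-0.925,0,0,1,0.04,0.14,0.506,-0.925,0,0,1,0.04,0.14,0.506,-0.925,0,0,1]
}}

```text
clock: 2.77
eef_pos: [0.5498, 0.2649, 0.3006]
tool_rot: [-0.491, 0.51, 0.49, 0.509]
ft_force: [-0.4, 0.2, -0.6]
grip_width: 0.0853
```

```bash
python3 -c "
from h import *
plan([((.549,.268,.26),88.3),((.549,.268,.208),88.3)])"
```

```text
t 2.77 p [0.5498 0.2649 0.3006] jaw 87.86 xax [-0.001 -0.001 -1.   ] F [-0.38  0.15 -0.64] w 0.0853 j [ 0.45  0.46  0.5   1.61 -0.    0.49]
(0.549, 0.268, 0.26) 88.3 -> [0.1626 0.0036 0.0125] [-0.0155 -0.0023 -0.0012]
(0.549, 0.268, 0.208) 88.3 -> [0.3706 0.0035 0.0128] [-0.0155 -0.0023 -0.0012]
```

Call:
{"api": "apply_moves", "payload": {
  "targets": [0.2,0.004,0.012,-0.015,0,0,1,0.2,0.004,0.012,-0.015,0,0,1,0.3,0.004,0.012,-0.015,0,0,1,0.37,0.004,0.012,-0.015,0,0,1,0.37,0.004,0.012,-0.015,0,0,1,0.37,0.004,0.012,-0.015,0,0,1,0.37,0.004,0.012,-0.015,0,0,1]
}}

```text
clock: 3.35
eef_pos: [0.5494, 0.27, 0.2103]
tool_rot: [-0.494, 0.506, 0.493, 0.507]
ft_force: [0.1, -0.2, -0.0]
grip_width: 0.0853
```

```bash
python3 - <<'E'
from h import *
plan([((.549,.268,.208),88.3)])
for n in("scene","top"):
    p,d=bot.camera(n); cv2.imwrite(f"pics/{n}1.png",p[:,:,::-1]); np.save(f"pics/{n}1.npy",d)
s=cv2.imread("pics/scene1.png")[170:320,380:560];t=cv2.imread("pics/top1.png")[220:320,140:260]
cv2.imwrite("pics/d1.png",np.hstack([cv2.resize(s,(480,400)),cv2.resize(t,(320,400))]))
E
```

```text
t 3.35 p [0.5494 0.27   0.2103] jaw 88.55 xax [ 0.002  0.001 -1.   ] F [ 0.13 -0.24 -0.02] w 0.0853 j [ 0.46  0.47  0.29  1.38 -0.    0.48]
(0.549, 0.268, 0.208) 88.3 -> [ 0.0093  0.0014 -0.0081] [0.0086 0.002  0.0044]
```

View pics/d1.png

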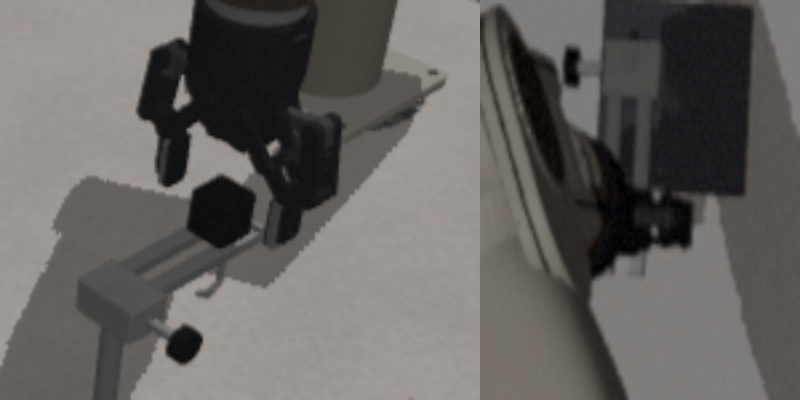

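The fingers straddle the black head across y, so I'll close.

Call:
{"api": "apply_moves", "payload": {
  "targets": [0.006,0,-0.004,0,0,0,0.5,0.006,0,-0.004,0,0,0,0.3,0.006,0,-0.004,0,0,0,0.2,0.006,0,-0.004,0,0,0,0.2,0.006,0,-0.004,0,0,0,0.1,0.006,0,-0.004,0,0,0,0,0.006,0,-0.004,0,0,0,0,0.006,0,-0.004,0,0,0,0]
}}

```text
clock: 4.12
eef_pos: [0.5486, 0.2697, 0.2072]
tool_rot: [-0.494, 0.506, 0.494, 0.506]
ft_force: [-0.7, 0.0, 2.4]
grip_width: 0.0311
```

```bash
python3 - <<'E'
from h import *
plan([((.549,.268,.224),88.3)])
E
```

```text
t 4.12 p [0.5486 0.2697 0.2072] jaw 88.67 xax [ 0.001  0.    -1.   ] F [-0.71  0.05  2.38] w 0.0311 j [0.46 0.47 0.28 1.38 0.   0.48]
(0.549, 0.268, 0.224) 88.3 -> [-0.0673 -0.0018 -0.0069] [0.0129 0.0008 0.0013]
```

Call:
{"api": "apply_moves", "payload": {
  "targets": [-0.02,0,0,0,0,0,0,-0.04,0,0,0,0,0,0,-0.056,0,0,0,0,0,0,-0.056,0,0,0,0,0,0,-0.056,0.1,0,0,0,0,0,-0.056,0.2,0,0,0,0,0,-0.056,0.3,0,0,0,0,0,-0.056,0.3,0,0,0,0,0,-0.056,0.3,0,0,0,0,0]
}}

```text
clock: 4.87
eef_pos: [0.4726, 0.2714, 0.2212]
tool_rot: [-0.495, 0.505, 0.494, 0.506]
ft_force: [0.9, 0.5, -0.7]
grip_width: 0.0314
```

```bash
python3 - <<'E'
from h import *
plan([((.549,.268,.224),88.3)])
for n in("scene","top"):
    p,d=bot.camera(n); cv2.imwrite(f"pics/{n}2.png",p[:,:,::-1]); np.save(f"pics/{n}2.npy",d)
s=cv2.imread("pics/scene2.png")[170:320,400:580]
cv2.imwrite("pics/d2.png",cv2.resize(s,(720,600)))
E
```

```text
t 4.87 p [0.4726 0.2714 0.2212] jaw 88.74 xax [ 0.  0. -1.] F [ 0.95  0.54 -0.73] w 0.0314 j [ 0.52  0.33  0.11  1.34 -0.    0.54]
(0.549, 0.268, 0.224) 88.3 -> [-0.011 -0.306 -0.007] [0.0153 0.     0.0007]
```

View pics/d2.png

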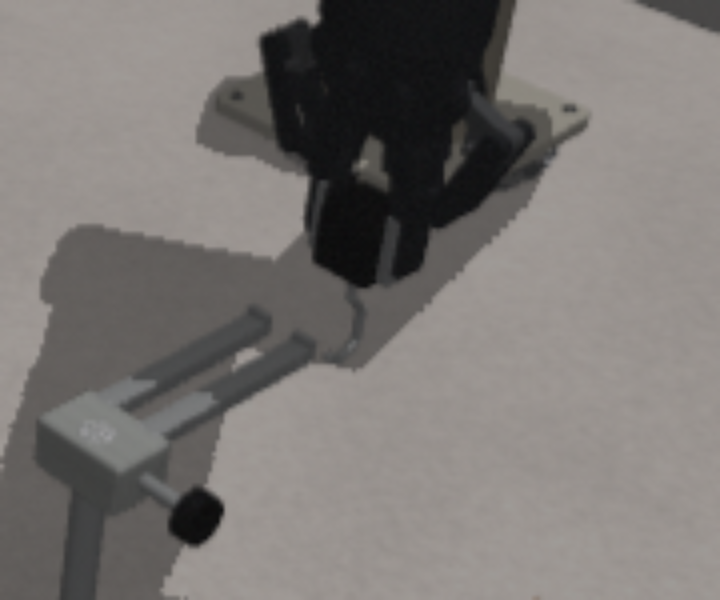

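The hook is out of the fork and gripped straight. Next I'll go to the carrier on its robot side, aiming first at the inner hole at s=+11.75 mm, the one on the fork side of the middle.

```bash
python3 - <<'E'
from h import *
P=bot.camera_params("scene")
print("pred saddle px",proj(P,[.4726,.2714,.164]))
c=np.array([.5505,-.2055]);u=np.array([np.cos(np.radians(69.8)),np.sin(np.radians(69.8))]);n=np.array([u[1],-u[0]])
h=c+.01175*u;pre=h-.035*n
print(h,pre)
plan([((.50,.06,.26),79)])
chain((.50,.06,.26),79,[((*pre,.26),69.8),((*pre,.16),69.8)])
E
```

```text
pred saddle px [[484.36913831 259.15118038]]
[ 0.55455725 -0.19447271] [ 0.52171    -0.18238727]
t 4.97 p [0.4742 0.2716 0.2212] jaw 88.67 xax [ 0.001  0.001 -1.   ] F [-0.3   0.78 -0.91] w 0.0313 j [ 0.52  0.34  0.11  1.34 -0.    0.54]
(0.5, 0.06, 0.26) 79 -> [-0.1555 -0.1231 -0.8436] [0.3374 0.0014 0.0027]
[ 0.5217 -0.1824  0.26  ] 69.8 -> [ 0.    -0.27  -0.935] [0.321 0.    0.   ]
[ 0.5217 -0.1824  0.16  ] 69.8 -> [0.4 0.  0. ] [0. 0. 0.]
```

Call:
{"api": "apply_moves", "payload": {
  "targets": [-0.156,0,-0.08,0.05,0,0,0,-0.156,-0.03,-0.2,0.1,0,0,0,-0.156,-0.05,-0.33,0.15,0,0,0,-0.156,-0.07,-0.46,0.2,0,0,0,-0.156,-0.09,-0.6,0.25,0,0,0,-0.156,-0.11,-0.73,0.3,0,0,0,-0.156,-0.123,-0.82,0.337,0,0,0,-0.156,-0.123,-0.844,0.337,0,0,0]
}}

```text
clock: 5.63
eef_pos: [0.5008, 0.0559, 0.2598]
tool_rot: [-0.449, 0.547, 0.448, 0.547]
ft_force: [-0.1, 0.2, -0.5]
grip_width: 0.0313
```

Call:
{"api": "apply_moves", "payload": {
  "targets": [0,-0.03,-0.12,0.04,0,0,0,0,-0.07,-0.26,0.09,0,0,0,0,-0.11,-0.39,0.14,0,0,0,0,-0.15,-0.53,0.19,0,0,0,0,-0.19,-0.66,0.24,0,0,0,0,-0.23,-0.8,0.28,0,0,0,0,-0.26,-0.9,0.321,0,0,0,0,-0.27,-0.935,0.321,0,0,0,0,-0.27,-0.935,0.321,0,0,0,0,-0.27,-0.935,0.321,0,0,0]
}}

```text
clock: 6.47
eef_pos: [0.5213, -0.1825, 0.2594]
tool_rot: [-0.404, 0.58, 0.405, 0.58]
ft_force: [0.0, 0.1, -0.6]
grip_width: 0.031
```

```bash
python3 - <<'E'
from h import *
plan([((.5217,-.1824,.175),69.8),((.5217,-.1824,.16),69.8)])
E
```

```text
t 6.47 p [ 0.5213 -0.1825  0.2594] jaw 69.79 xax [-0.     0.001 -1.   ] F [ 0.    0.08 -0.61] w 0.031 j [-0.34  0.34  0.21  1.44  0.    0.02]
(0.5217, -0.1824, 0.175) 69.8 -> [ 0.3376 -0.0017  0.0005] [-0.0002  0.0018 -0.0015]
(0.5217, -0.1824, 0.16) 69.8 -> [ 0.3976 -0.0017  0.0004] [-0.0002  0.0018 -0.0015]
```

Call:
{"api": "apply_moves", "payload": {
  "targets": [0.1,0,0,0,0,0,0,0.2,0,0,0,0,0,0,0.3,0,0,0,0,0,0,0.37,0,0,0,0,0,0,0.398,0,0,0,0,0,0,0.398,0,0,0,0,0,0,0.398,0,0,0,0,0,0]
}}

```text
clock: 7.05
eef_pos: [0.5215, -0.1816, 0.161]
tool_rot: [-0.405, 0.579, 0.405, 0.58]
ft_force: [-0.5, -0.3, 0.1]
grip_width: 0.031
```

```bash
python3 - <<'E'
from h import *
plan([((.5546,-.1945,.16),69.8)])
for n in("scene","top"):
    p,d=bot.camera(n); cv2.imwrite(f"pics/{n}3.png",p[:,:,::-1]); np.save(f"pics/{n}3.npy",d)
s=cv2.imread("pics/scene3.png")[130:270,240:380]
cv2.imwrite("pics/d3.png",cv2.convertScaleAbs(cv2.resize(s,(600,600),interpolation=cv2.INTER_CUBIC),alpha=1.5))
E
```

```text
t 7.05 p [ 0.5215 -0.1816  0.161 ] jaw 69.92 xax [ 0.  0. -1.] F [-0.5  -0.26  0.11] w 0.031 j [-0.34  0.38  0.02  1.2   0.    0.02]
(0.5546, -0.1945, 0.16) 69.8 -> [ 0.004  -0.1421 -0.0029] [0.0042 0.0005 0.0008]
```

View pics/d3.png

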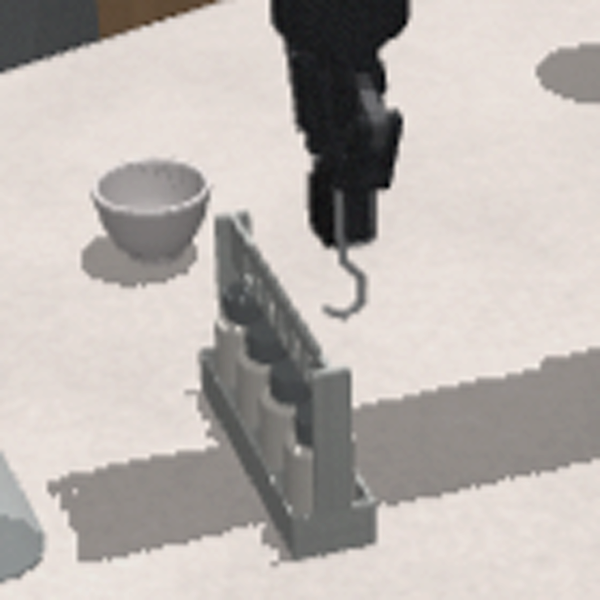

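Call:
{"api": "apply_moves", "payload": {
  "targets": [0.004,-0.02,-0.003,0,0,0,0,0.004,-0.04,-0.003,0,0,0,0,0.004,-0.06,-0.003,0,0,0,0,0.004,-0.08,-0.003,0,0,0,0,0.004,-0.1,-0.003,0,0,0,0,0.004,-0.12,-0.003,0,0,0,0,0.004,-0.142,-0.003,0,0,0,0,0.004,-0.142,-0.003,0,0,0,0,0.004,-0.142,-0.003,0,0,0,0]
}}

```text
clock: 7.9
eef_pos: [0.5542, -0.1957, 0.159]
tool_rot: [-0.404, 0.58, 0.405, 0.58]
ft_force: [-0.2, -0.4, -1.1]
grip_width: 0.0317
```

```bash
python3 - <<'E'
from h import *
P=bot.camera_params("scene")
print("pred saddle px before",proj(P,[.5215,-.1816,.1038]))
plan([((.5546,-.1945,.16),69.8)])
for n in("scene","top"):
    p,d=bot.camera(n); cv2.imwrite(f"pics/{n}4.png",p[:,:,::-1]); np.save(f"pics/{n}4.npy",d)
s=cv2.imread("pics/scene4.png")[150:250,260:360]
cv2.imwrite("pics/d4.png",cv2.convertScaleAbs(cv2.resize(s,(600,600),interpolation=cv2.INTER_CUBIC),alpha=1.5))
E
```

```text
pred saddle px before [[319.76106717 203.23605953]]
t 7.9 p [ 0.5542 -0.1957  0.159 ] jaw 69.81 xax [-0.  0. -1.] F [-0.16 -0.38 -1.1 ] w 0.0317 j [-0.34  0.45  0.12  1.24  0.    0.01]
(0.5546, -0.1945, 0.16) 69.8 -> [-0.004   0.0003  0.0051] [ 0.0004  0.     -0.001 ]
```

View pics/d4.png

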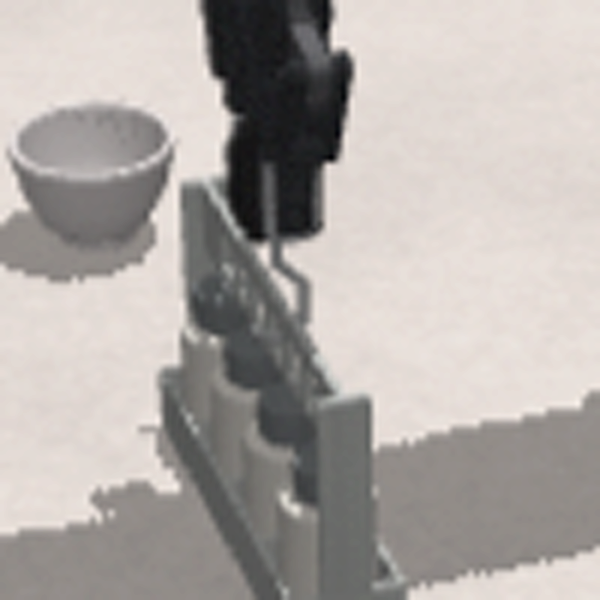

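Call:
{"api": "apply_moves", "payload": {
  "targets": [-0.02,0,0,0,0,0,0,-0.04,0,0,0,0,0,0,-0.05,0,0,0,0,0,0,-0.056,0,0,0,0,0,0,-0.062,0,0,0,0,0,0,-0.068,0,0,0,0,0,0,-0.074,0,0,0,0,0,0,-0.08,0,0,0,0,0,0,-0.086,0,0,0,0,0,0,-0.092,0,0,0,0,0,0,-0.092,0,0,0,0,0,0,-0.092,0,0,0,0,0,0]
}}

```text
clock: 9.0
eef_pos: [0.5541, -0.1957, 0.1824]
tool_rot: [-0.405, 0.58, 0.405, 0.58]
ft_force: [-0.1, -0.1, -4.6]
grip_width: 0.0311
```

```bash
cat >> h.py <<'E'
def bar(tag,box=(.45,.66,-.33,-.08),show=True):
    """tilt of the bar top edge from depth, per camera"""
    for n in("scene","top"):
        P=bot.camera_params(n);p,D=bot.camera(n);cv2.imwrite(f"pics/{n}{tag}.png",p[:,:,::-1]);np.save(f"pics/{n}{tag}.npy",D)
        C=cloud(P,D);x,y,z=[C[...,i] for i in range(3)]
        m=(D>0)&(x>box[0])&(x<box[1])&(y>box[2])&(y<box[3])&(z>.01)&(z<.152)
        X=C[m]; r=cv2.minAreaRect((X[:,:2]*1000).astype(np.float32)); 
        c=X[:,:2].mean(0);a=np.linalg.svd(X[:,:2]-c,full_matrices=False)[2][0]; a=a*np.sign(a[1]); s=(X[:,:2]-c)@a
        S,Z=[],[]
        for lo in np.arange(s.min(),s.max()-.005,.006):
            k=(s>=lo)&(s<lo+.006)
            if k.sum()>4: S.append(lo+.003);Z.append(np.percentile(X[k,2],95))
        S,Z=np.array(S),np.array(Z); w=np.ones(len(S),bool)
        for _ in range(4):
            f=np.polyfit(S[w],Z[w],1); w=abs(Z-np.polyval(f,S))<.004
        print(n,"rect",[np.round(q,1) for q in r],"axis deg",np.degrees(np.arctan2(a[1],a[0])).round(1),"tilt deg(+ = +u end up)",np.degrees(np.arctan(f[0])).round(2),"n",w.sum(),"z mid",f[1].round(4))
E
python3 - <<'E'
from h import *
plan([])
bar(5)
o=bot.get_obs();print(o["ft_force"],o["ft_torque"])
s=cv2.imread("pics/scene5.png")[130:270,240:380]
cv2.imwrite("pics/d5.png",cv2.convertScaleAbs(cv2.resize(s,(600,600),interpolation=cv2.INTER_CUBIC),alpha=1.5))
E
```

```text
t 9.0 p [ 0.5541 -0.1957  0.1824] jaw 69.81 xax [ 0. -0. -1.] F [-0.11 -0.06 -4.63] w 0.0311 j [-0.34  0.44  0.16  1.29 -0.    0.01]
scene rect [array([ 555.2, -205. ]), array([206.3,  52. ]), np.float64(72.3)] axis deg 72.6 tilt deg(+ = +u end up) 0.21 n 22 z mid 0.1312
top rect [array([ 554.2, -156.4]), array([192.3,  94.4]), np.float64(10.9)] axis deg 57.0 tilt deg(+ = +u end up) 36.72 n 5 z mid 0.1144
[-0.38361534 -0.04021578 -6.63084505] [-0.07161447 -0.03124067  0.02684837]
```

View pics/d5.png

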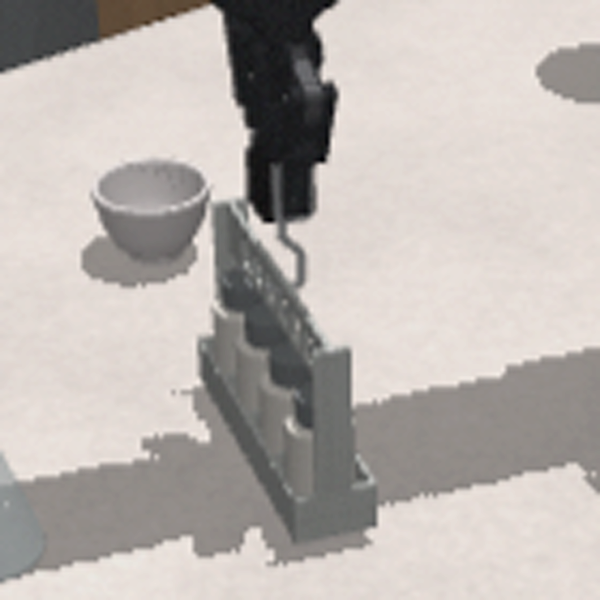

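The bar looks level and about 8 mm up, and the force is near the full weight. That's suspiciously lucky, so I'll lift a further 20 mm and check again.

Call:
{"api": "apply_moves", "payload": {
  "targets": [-0.01,0,0,0,0,0,0,-0.02,0,0,0,0,0,0,-0.03,0,0,0,0,0,0,-0.04,0,0,0,0,0,0,-0.05,0,0,0,0,0,0,-0.06,0,0,0,0,0,0,-0.07,0,0,0,0,0,0,-0.08,0,0,0,0,0,0,-0.08,0,0,0,0,0,0,-0.08,0,0,0,0,0,0,-0.08,0,0,0,0,0,0,-0.08,0,0,0,0,0,0]
}}

```text
clock: 10.1
eef_pos: [0.5539, -0.1956, 0.2021]
tool_rot: [-0.405, 0.58, 0.405, 0.58]
ft_force: [-0.5, -0.2, -5.1]
grip_width: 0.0311
```

```bash
python3 - <<'E'
from h import *
plan([])
F=[]
bar(6)
for i in range(4):
    bot.camera("top"); o=bot.get_obs();F.append(o["ft_force"])
print(np.round(F,2).tolist(),o["ft_torque"])
# baseline tilt from picture 0
s=cv2.imread("pics/scene6.png")[130:270,240:380]
cv2.imwrite("pics/d6.png",cv2.convertScaleAbs(cv2.resize(s,(600,600),interpolation=cv2.INTER_CUBIC),alpha=1.5))
E
```

```text
t 10.1 p [ 0.5539 -0.1956  0.2021] jaw 69.82 xax [-0.  0. -1.] F [-0.47 -0.15 -5.14] w 0.0311 j [-0.34  0.43  0.2   1.34 -0.    0.01]
scene rect [array([ 550.9, -205.1]), array([209.6,  52.7]), np.float64(70.1)] axis deg 72.6 tilt deg(+ = +u end up) -5.2 n 13 z mid 0.1389
top rect [array([ 560.3, -151.8]), array([112.1,  86.4]), np.float64(28.4)] axis deg 60.6 tilt deg(+ = +u end up) 26.45 n 6 z mid 0.1197
[[0.04, -0.4, -5.73], [-0.16, 0.3, -5.22], [-0.02, -0.29, -5.65], [-0.57, 0.07, -6.26]] [ 0.03161479  0.01897795 -0.03533981]
```

View pics/d6.png

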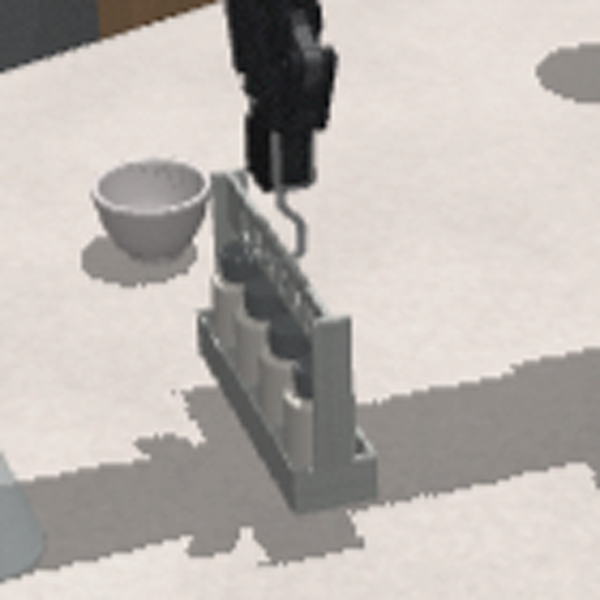

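```bash
python3 - <<'E'
from h import *
P=bot.camera_params("scene")
u=np.array([.3453,.9385])
for t in(0,5,6):
    C=cloud(P,np.load(f"pics/scene{t}.npy"));I=cv2.imread(f"pics/scene{t}.png")
    s=(C[...,:2]-[.5505,-.2055])@u; d=(C[...,:2]-[.5505,-.2055])@[u[1],-u[0]]
    for nm,a,b in(("-u end",-.097,-.075),("+u end",.075,.097)):
        m=(s>a)&(s<b)&(abs(d)<.03)&(C[...,2]>.03)&(C[...,2]<.17); z=C[...,2][m]; 
        print(t,nm,"top z",np.percentile(z,97).round(4),"d",d[m].min().round(3),d[m].max().round(3))
E
```

```text
0 -u end top z 0.1241 d -0.011 0.026
0 +u end top z 0.1232 d -0.023 0.026
5 -u end top z 0.1338 d -0.009 0.027
5 +u end top z 0.1356 d -0.025 0.027
6 -u end top z 0.1522 d -0.012 0.026
6 +u end top z 0.1555 d -0.027 0.026
```

The carrier is fully airborne. Both ends rose about 31 mm, the tilt is about 1° (within noise), and the force is about 5.6 N, so this is the right hole. Next I'll carry it gently to the front of the fork and square it up on the way.

```bash
python3 - <<'E'
from h import *
chain((.5539,-.1956,.2021),69.82,[((.51,-.11,.235),79.2),((.47,-.04,.235),88.6),((.47,.11,.235),88.6),((.472,.2716,.235),88.6)])
E
```

```text
[ 0.51  -0.11   0.235] 79.2 -> [-0.132  0.283  0.261] [-0.327  0.     0.   ]
[ 0.47  -0.04   0.235] 88.6 -> [0.    0.21  0.245] [-0.328  0.     0.   ]
[0.47  0.11  0.235] 88.6 -> [0.    0.015 0.6  ] [0. 0. 0.]
[0.472  0.2716 0.235 ] 88.6 -> [0.    0.008 0.646] [0. 0. 0.]
```

Call:
{"api": "apply_moves", "payload": {
  "targets": [-0.02,0.004,0.004,-0.01,0,0,0,-0.04,0.015,0.014,-0.02,0,0,0,-0.06,0.035,0.032,-0.04,0,0,0,-0.08,0.06,0.055,-0.07,0,0,0,-0.1,0.088,0.081,-0.1,0,0,0,-0.11,0.116,0.107,-0.13,0,0,0,-0.12,0.144,0.133,-0.165,0,0,0,-0.125,0.172,0.159,-0.2,0,0,0,-0.13,0.2,0.185,-0.23,0,0,0,-0.132,0.228,0.21,-0.265,0,0,0,-0.132,0.256,0.236,-0.295,0,0,0,-0.132,0.283,0.261,-0.327,0,0,0]
}}

```text
clock: 11.4
eef_pos: [0.5096, -0.1091, 0.2352]
tool_rot: [-0.451, 0.545, 0.451, 0.544]
ft_force: [-0.5, 0.3, -4.7]
grip_width: 0.031
```

Call:
{"api": "apply_moves", "payload": {
  "targets": [0,0.025,0.026,-0.03,0,0,0,0,0.05,0.05,-0.06,0,0,0,0,0.074,0.074,-0.09,0,0,0,0,0.096,0.097,-0.125,0,0,0,0,0.117,0.12,-0.16,0,0,0,0,0.137,0.142,-0.19,0,0,0,0,0.155,0.163,-0.22,0,0,0,0,0.171,0.183,-0.25,0,0,0,0,0.185,0.202,-0.275,0,0,0,0,0.197,0.219,-0.3,0,0,0,0,0.205,0.234,-0.315,0,0,0,0,0.21,0.245,-0.328,0,0,0]
}}

```text
clock: 12.4
eef_pos: [0.47, -0.0395, 0.2353]
tool_rot: [-0.494, 0.506, 0.494, 0.506]
ft_force: [-0.8, 0.2, -5.1]
grip_width: 0.0311
```

```bash
python3 - <<'E'
from h import *
plan([((.47,.11,.235),88.6)])
p,d=bot.camera("scene"); cv2.imwrite("pics/scene7.png",p[:,:,::-1]); np.save("pics/scene7.npy",d)
cv2.imwrite("pics/d7.png",cv2.convertScaleAbs(p[:,:,::-1],alpha=1.4))
E
```

```text
t 12.4 p [ 0.47   -0.0395  0.2353] jaw 88.64 xax [ 0.  0. -1.] F [-0.83  0.24 -5.14] w 0.0311 j [-0.08  0.18 -0.06  1.33  0.   -0.06]
(0.47, 0.11, 0.235) 88.6 -> [0.0014 0.0141 0.5977] [0.0012 0.0001 0.0001]
```

View pics/d7.png

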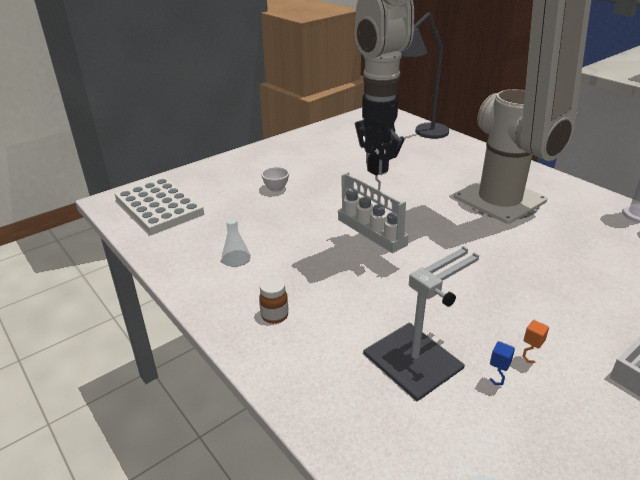

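Call:
{"api": "apply_moves", "payload": {
  "targets": [0,0,0.003,0,0,0,0,0,0,0.012,0,0,0,0,0,0,0.027,0,0,0,0,0,0,0.048,0,0,0,0,0,0,0.075,0,0,0,0,0,0.001,0.108,0,0,0,0,0,0.002,0.147,0,0,0,0,0,0.003,0.19,0,0,0,0,0,0.004,0.235,0,0,0,0,0,0.005,0.28,0,0,0,0,0,0.006,0.325,0,0,0,0,0,0.007,0.37,0,0,0,0]
}}

```text
clock: 13.45
eef_pos: [0.4706, 0.054, 0.2353]
tool_rot: [-0.494, 0.506, 0.494, 0.506]
ft_force: [-0.2, -0.2, -5.1]
grip_width: 0.0317
```

Call:
{"api": "apply_moves", "payload": {
  "targets": [0,0.001,0.045,0,0,0,0,0,0.002,0.09,0,0,0,0,0,0.003,0.135,0,0,0,0,0,0.004,0.18,0,0,0,0,0,0.005,0.225,0,0,0,0,0,0.006,0.27,0,0,0,0,0,0.007,0.315,0,0,0,0,0,0.008,0.36,0,0,0,0,0,0.008,0.405,0,0,0,0,0,0.009,0.45,0,0,0,0,0,0.009,0.495,0,0,0,0,0,0.01,0.54,0,0,0,0]
}}

```text
clock: 14.45
eef_pos: [0.4715, 0.1887, 0.2353]
tool_rot: [-0.494, 0.506, 0.494, 0.506]
ft_force: [1.1, -0.1, -4.2]
grip_width: 0.0312
```

Call:
{"api": "apply_moves", "payload": {
  "targets": [0,0,0.045,0,0,0,0,0,0,0.09,0,0,0,0,0,0.001,0.134,0,0,0,0,0,0.001,0.175,0,0,0,0,0,0.002,0.212,0,0,0,0,0,0.003,0.245,0,0,0,0,0,0.004,0.273,0,0,0,0,0,0.005,0.296,0,0,0,0,0,0.005,0.313,0,0,0,0,0,0.005,0.325,0,0,0,0,0,0.005,0.332,0,0,0,0,0,0.005,0.334,0,0,0,0]
}}

```text
clock: 15.45
eef_pos: [0.4724, 0.2712, 0.2353]
tool_rot: [-0.494, 0.506, 0.494, 0.506]
ft_force: [0.2, -0.8, -4.6]
grip_width: 0.0313
```

```bash
python3 - <<'E'
from h import *
plan([((.472,.2716,.221),88.67),((.5486,.2697,.221),88.67),((.5486,.2697,.2072),88.67)])
p,d=bot.camera("scene"); cv2.imwrite("pics/scene8.png",p[:,:,::-1]); np.save("pics/scene8.npy",d)
cv2.imwrite("pics/d8.png",cv2.convertScaleAbs(cv2.resize(p[150:390,330:600,::-1],(675,600)),alpha=1.4))
E
```

```text
t 15.45 p [0.4724 0.2712 0.2353] jaw 88.58 xax [ 0. -0. -1.] F [ 0.24 -0.77 -4.59] w 0.0313 j [ 0.52  0.33  0.13  1.38 -0.    0.55]
(0.472, 0.2716, 0.221) 88.67 -> [0.0572 0.0015 0.0017] [-0.0033 -0.0001  0.0001]
(0.5486, 0.2697, 0.221) 88.67 -> [ 0.0572 -0.305   0.0017] [-0.0033 -0.0001  0.0001]
(0.5486, 0.2697, 0.2072) 88.67 -> [ 0.1124 -0.305   0.0017] [-0.0033 -0.0001  0.0001]
```

View pics/d8.png

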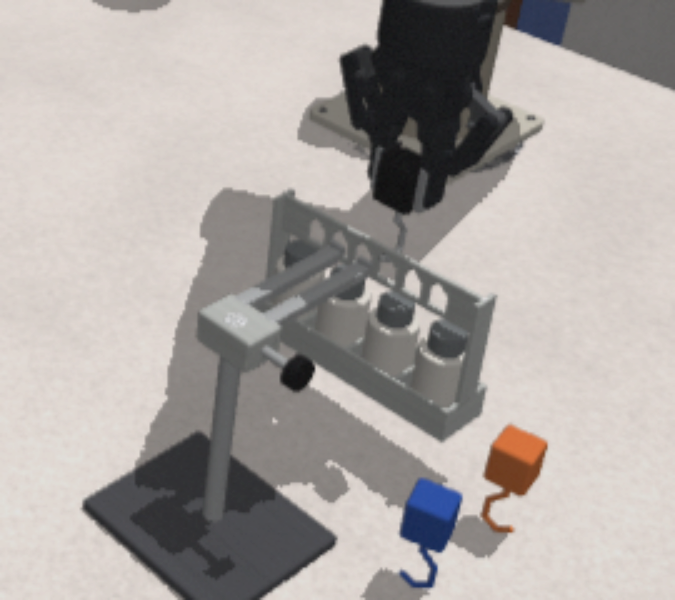

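Call:
{"api": "apply_moves", "payload": {
  "targets": [0.01,0,0.002,0,0,0,0,0.025,0,0.002,0,0,0,0,0.045,-0.004,0.002,0,0,0,0,0.06,-0.014,0.002,0,0,0,0,0.07,-0.03,0.002,0,0,0,0,0.072,-0.05,0.002,0,0,0,0,0.072,-0.07,0.002,0,0,0,0,0.072,-0.09,0.002,0,0,0,0,0.072,-0.11,0.002,0,0,0,0,0.072,-0.13,0.002,0,0,0,0,0.072,-0.15,0.002,0,0,0,0,0.072,-0.17,0.002,0,0,0,0]
}}

```text
clock: 16.5
eef_pos: [0.5154, 0.2705, 0.2173]
tool_rot: [-0.494, 0.506, 0.494, 0.506]
ft_force: [-0.1, -0.0, -5.4]
grip_width: 0.0315
```

Call:
{"api": "apply_moves", "payload": {
  "targets": [0,-0.02,0,0,0,0,0,0,-0.04,0,0,0,0,0,0,-0.058,0,0,0,0,0,0,-0.075,0,0,0,0,0,0,-0.09,0,0,0,0,0,0,-0.103,0,0,0,0,0,0,-0.114,0,0,0,0,0,0,-0.123,0,0,0,0,0,0,-0.13,0,0,0,0,0,0,-0.134,0,0,0,0,0,0,-0.135,0,0,0,0,0,0,-0.135,0,0,0,0,0]
}}

```text
clock: 17.5
eef_pos: [0.5485, 0.2697, 0.2173]
tool_rot: [-0.494, 0.506, 0.494, 0.506]
ft_force: [0.4, 0.2, -4.7]
grip_width: 0.0312
```

```bash
python3 - <<'E'
from h import *
plan([((.5486,.2697,.2072),88.67)])
p,d=bot.camera("scene"); cv2.imwrite("pics/scene9.png",p[:,:,::-1]); np.save("pics/scene9.npy",d)
cv2.imwrite("pics/d9.png",cv2.convertScaleAbs(cv2.resize(p[180:390,350:590,::-1],(684,600)),alpha=1.4))
E
```

```text
t 17.5 p [0.5485 0.2697 0.2173] jaw 88.58 xax [-0. -0. -1.] F [ 0.35  0.22 -4.69] w 0.0312 j [0.46 0.47 0.3  1.4  0.   0.48]
(0.5486, 0.2697, 0.2072) 88.67 -> [ 0.0403 -0.0005  0.    ] [-0.0031 -0.0001 -0.0004]
```

View pics/d9.png

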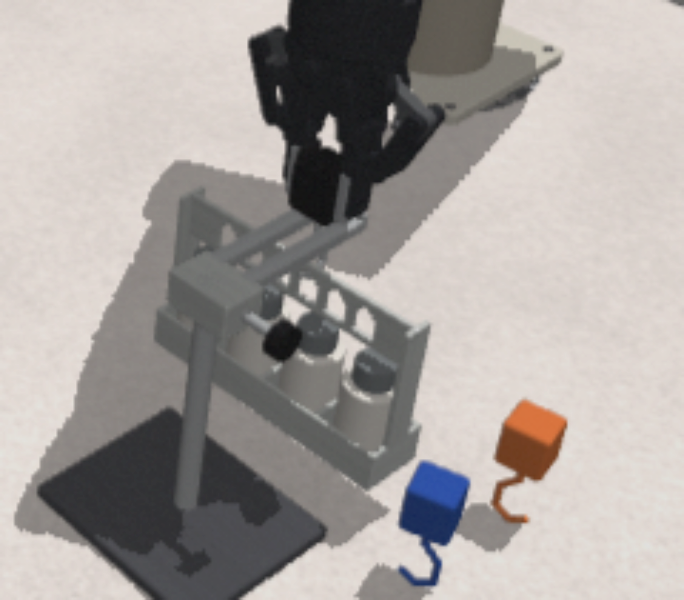

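The shank is in the slot above its seat, with the carrier level below. Now I'll lower it gently.

Call:
{"api": "apply_moves", "payload": {
  "targets": [0.006,0,0,0,0,0,0,0.012,0,0,0,0,0,0,0.018,0,0,0,0,0,0,0.024,0,0,0,0,0,0,0.029,0,0,0,0,0,0,0.033,0,0,0,0,0,0,0.036,0,0,0,0,0,0,0.038,0,0,0,0,0,0,0.04,0,0,0,0,0,0,0.041,0,0,0,0,0,0,0.041,0,0,0,0,0,0]
}}

```text
clock: 18.47
eef_pos: [0.5486, 0.2697, 0.2072]
tool_rot: [-0.494, 0.506, 0.494, 0.506]
ft_force: [0.2, 0.2, -5.1]
grip_width: 0.0313
```

```bash
python3 - <<'E'
from h import *
plan([])
for i in range(3): bot.camera("top"); print(bot.get_obs()["ft_force"].round(2))
E
```

```text
t 18.47 p [0.5486 0.2697 0.2072] jaw 88.58 xax [ 0.  0. -1.] F [ 0.16  0.23 -5.07] w 0.0313 j [ 0.46  0.47  0.28  1.38 -0.    0.48]
[-0.15  0.65 -4.15]
[ 0.11 -0.11 -4.06]
[ 0.28  0.23 -4.94]
```

Call:
{"api": "apply_moves", "payload": {
  "targets": [0.002,0,0,0,0,0,0,0.004,0,0,0,0,0,0,0.004,0,0,0,0,0,0,0.004,0,0,0,0,0,0]
}}

```text
clock: 18.95
eef_pos: [0.5486, 0.2697, 0.2071]
tool_rot: [-0.494, 0.506, 0.494, 0.507]
ft_force: [-2.6, -1.5, 3.5]
grip_width: 0.0313
```

Call:
{"api": "apply_moves", "payload": {
  "targets": [0.002,0,0,0,0,0,0,0.004,0,0,0,0,0,0,0.004,0,0,0,0,0,0,0.004,0,0,0,0,0,0]
}}

```text
clock: 19.28
eef_pos: [0.5486, 0.2697, 0.2071]
tool_rot: [-0.494, 0.505, 0.494, 0.507]
ft_force: [-5.0, -1.6, 7.0]
grip_width: 0.0314
```

It is seated: the force has reversed to pressing. I'll relieve 1 mm and open.

Call:
{"api": "apply_moves", "payload": {
  "targets": [-0.005,0,0,0,0,0,0,-0.005,0,0,0,0,0,0,-0.005,0,0,0,0,0,0.4,-0.005,0,0,0,0,0,0.45,-0.005,0,0,0,0,0,0.5,-0.005,0,0,0,0,0,0.6,-0.005,0,0,0,0,0,0.8,-0.005,0,0,0,0,0,0.9,-0.005,0,0,0,0,0,0.9,-0.005,0,0,0,0,0,0.9]
}}

```text
clock: 20.12
eef_pos: [0.5486, 0.2697, 0.2063]
tool_rot: [-0.494, 0.506, 0.494, 0.506]
ft_force: [0.3, -0.2, -0.4]
grip_width: 0.077
```

```bash
python3 - <<'E'
from h import *
plan([])
p,d=bot.camera("scene"); cv2.imwrite("pics/scene10.png",p[:,:,::-1])
cv2.imwrite("pics/d10.png",cv2.convertScaleAbs(cv2.resize(p[180:390,350:590,::-1],(684,600)),alpha=1.4))
E
```

```text
t 20.12 p [0.5486 0.2697 0.2063] jaw 88.58 xax [ 0.  0. -1.] F [ 0.34 -0.21 -0.42] w 0.077 j [0.46 0.48 0.28 1.38 0.   0.48]
```

View pics/d10.png

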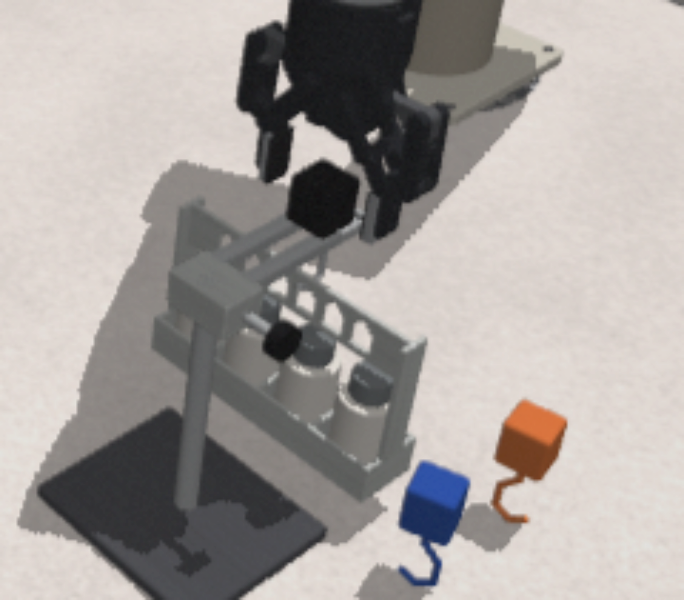

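Released cleanly, with the head seated on the prongs. I'll retract up, then back, and give the carrier time to settle.

Call:
{"api": "apply_moves", "payload": {
  "targets": [-0.05,0,0,0,0,0,0.95,-0.1,0,0,0,0,0,0.95,-0.2,0,0,0,0,0,0.95,-0.3,0,0,0,0,0,0.95,-0.42,0,0,0,0,0,0.95,-0.55,0.05,0,0,0,0,0.95,-0.6,0.2,0,0,0,0,0.95,-0.6,0.35,-0.1,0,0,0,0.95,-0.6,0.5,-0.25,0,0,0,0.95,-0.6,0.6,-0.4,0,0,0,0.95,-0.6,0.6,-0.5,0,0,0,0.95,-0.6,0.6,-0.5,0,0,0,0.95]
}}

```text
clock: 21.17
eef_pos: [0.3922, 0.1438, 0.3577]
tool_rot: [-0.494, 0.507, 0.492, 0.507]
ft_force: [-0.1, -0.2, 0.3]
grip_width: 0.0812
```

Call:
{"api": "apply_moves", "payload": {
  "targets": [0,0,0,0,0,0,0.95,0,0,0,0,0,0,0.95,0,0,0,0,0,0,0.95,0,0,0,0,0,0,0.95,0,0,0,0,0,0,0.95,0,0,0,0,0,0,0.95,0,0,0,0,0,0,0.95,0,0,0,0,0,0,0.95,0,0,0,0,0,0,0.95,0,0,0,0,0,0,0.95,0,0,0,0,0,0,0.95,0,0,0,0,0,0,0.95]
}}

```text
clock: 22.17
eef_pos: [0.3955, 0.1485, 0.3564]
tool_rot: [-0.494, 0.506, 0.494, 0.506]
ft_force: [0.4, -1.1, -0.2]
grip_width: 0.0809
```

```bash
python3 - <<'E'
from h import *
plan([])
for n in("scene","top"):
    P=bot.camera_params(n);p,d=bot.camera(n); cv2.imwrite(f"pics/{n}11.png",p[:,:,::-1])
    C=cloud(P,d);x,y,z=[C[...,i] for i in range(3)]
    m=(d>0)&(x>.53)&(x<.57)&(y>.24)&(y<.30)&(z>.23)&(z<.26); r=cv2.minAreaRect((C[m][:,:2]*1000).astype(np.float32));print(n,"head",np.round(r[0],1),np.round(r[1],1),"z",np.median(z[m]).round(4))
    for nm,a,b in(("-y end",.158,.185),("+y end",.33,.362)):
        m=(d>0)&(x>.515)&(x<.585)&(y>a)&(y<b)&(z>.02)&(z<.18)
        print(n,nm,"top z",np.percentile(z[m],97).round(4) if m.sum()>5 else None,"min z",z[m].min().round(4) if m.sum() else None,m.sum(),"y",y[m].min().round(3),y[m].max().round(3))
s=cv2.imread("pics/scene11.png")[180:390,350:590]
cv2.imwrite("pics/d11.png",cv2.convertScaleAbs(cv2.resize(s,(684,600)),alpha=1.4))
E
```

```text
t 22.17 p [0.3955 0.1485 0.3564] jaw 88.58 xax [ 0.  0. -1.] F [ 0.43 -1.06 -0.24] w 0.0809 j [0.36 0.06 0.12 1.62 0.   0.38]
scene head [550.2 271.2] [32.5 35.6] z 0.24
scene -y end top z 0.1595 min z 0.0351 408 y 0.158 0.185
scene +y end top z 0.1579 min z 0.034 1181 y 0.33 0.358
top head [547.7 266.5] [31.1 32.7] z 0.241
top -y end top z 0.1617 min z 0.0344 227 y 0.158 0.185
top +y end top z 0.1617 min z 0.0339 193 y 0.33 0.355
```

View pics/d11.png

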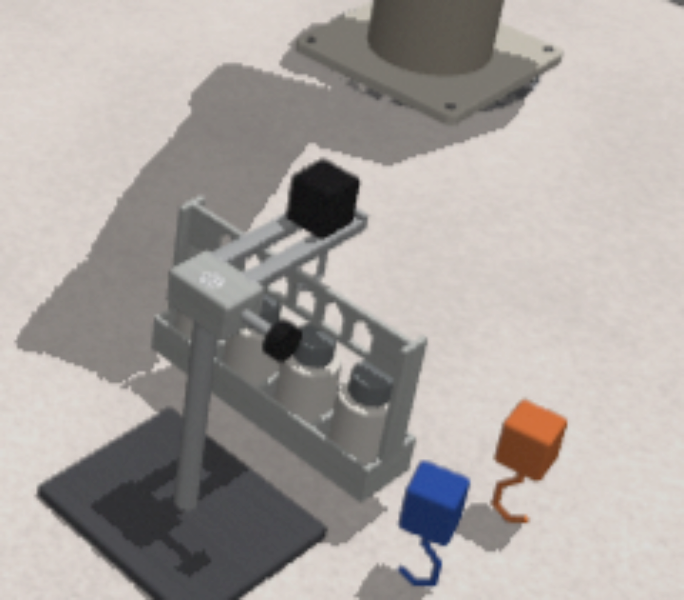

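View pics/top11.png

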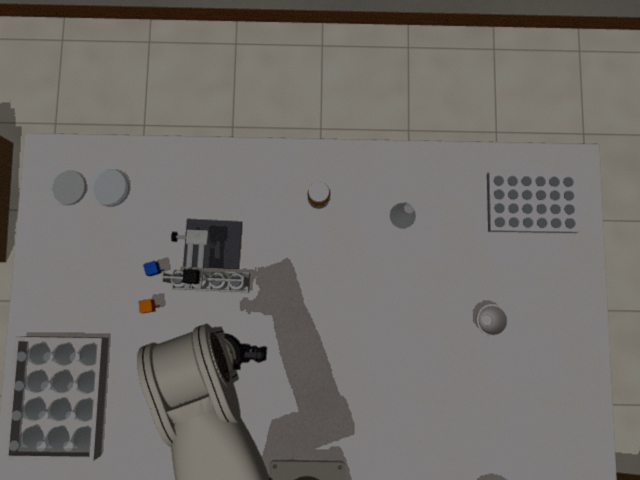

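The head is seated at top z 0.240 and the carrier is level: bar ends at 0.1595/0.158 in the scene view and 0.1617/0.1617 in the top view, underside at 0.034. In the top view the flask (403,215), jar (319,193) and mortar (491,319) haven't moved. I'll hand it in.

```bash
python3 -c "
from workcell import bot
print(bot.job_done())"
```

```text
the job is handed in; nothing more can be done
None
```

The carrier is hanging level from the fork on the black-headed hook, and I handed the job in at about 22 s of the 72 s allowed. I took the hook out of the fork and put it through the inner hole 11.75 mm from the middle, on the fork side. That first try was already the right hole: both ends rose about 31 mm and the wrist carried the full weight, about 5.6 N with the hook. I then set the head back in the fork, let go and moved the arm clear.

**Last checks**
- **Seating:** the head's top is at 0.240 m, where it was at the start.
- **Level:** the two ends of the bar are within 2 mm of each other in height.
- **Clearance:** the carrier's underside is about 34 mm above the bench.
- **At rest:** the carrier looked the same in pictures before and after I moved the arm away.
- **Bystanders:** the flask, jar and mortar have not moved, and the robot touches nothing.

**Disagreements**
- The two cameras differ by 3–4 mm in y and 1–3 mm in height. I worked from the gripped hook's position, which agreed with the scene camera.
- The head touched down slightly lower than planned, so I lowered another 1–2 mm. It briefly pressed about 7 N on the fork before I let go.
- My first tilt calculation after the higher lift was wrong because its height limit cut off part of the bar. I measured the two ends directly instead, and they differed by about 3 mm.

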